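Offer up the gearcase cover of a press pedal unit

TASK

The pedal drive unit of the printing press is on the bench with its gearcase open. First push its red pedal all the way down to the stop with the gripper and let it come back up, so that the drive is settled; then pick the aluminium cover plate off the plywood panel by its black rib and bring it over the open gearcase, so that a colleague can start the screws. Finish while still holding it there: level, still, hovering about 20 mm above the bare steel rim without touching it, with its four holes lined up over the four threaded holes (either way round fits); leave the ink tin, ink knife and screw tray where they are.

Things in the scene. Friction and masses are not known exactly. Their poses are not given: they have to be found in the camera images.
- unit: the pedal drive unit, bolted down (does not move): dark steel base 260 x 120 x 10 mm carrying a green open-topped gearcase and a red pedal. Its origin is on the bench, 70 mm from the gearcase centre and about 68 mm from the pedal tread's centre; its x points from the pedal to the gearcase, z up. The gearcase is 140 mm (x) x 120 mm (y), its flat bare steel rim 80 mm above the bench; a brass gear and a steel one are seen through its 96 x 76 mm opening
- case_face (a point): the centre of the gearcase's opening at the height of the rim's top face; axes as the unit's
- thread0 (a point): the mouth of a threaded hole (8 mm) in the rim's top face, 58 mm in the unit's x and 48 mm in its y from the centre of the opening
- thread1 (a point): the mouth of a threaded hole (8 mm) in the rim's top face, -58 mm in the unit's x and 48 mm in its y from the centre of the opening
- thread2 (a point): the mouth of a threaded hole (8 mm) in the rim's top face, -58 mm in the unit's x and -48 mm in its y from the centre of the opening
- thread3 (a point): the mouth of a threaded hole (8 mm) in the rim's top face, 58 mm in the unit's x and -48 mm in its y from the centre of the opening
- pedal (a joint): angle of the red pedal, hinged on a level axis (along the unit's y) at the foot of the gearcase's pedal side, 40 mm above the bench: 0 released (sprung up, sloping up away from the gearcase at about 0.28 rad), 0.30 rad fully down at the stop. The spring takes about 3 N at the middle of the tread to start and about 8 N to hold it at the stop; it comes back up by itself
- pedal_pad (a point): the middle of the pedal's tread (top face, black ribbed rubber 44 x 50 mm on a red plate 64 x 70 mm), about 64 mm above the bench when released; it goes down about 20 mm to the stop. Lies 66 mm from the hinge axis
- panel: plywood panel 200 x 180 x 18 mm fixed flat on the bench, on which the cover plate lies at the start; origin at the centre of its underside
- cover: aluminium cover plate 140 mm (x) x 120 mm (y) x 6 mm, about 0.3 to 0.6 kg, with a black grip rib standing on its middle: 60 mm long in x, 16 mm wide in y, its top 42 mm above the plate's underside. Origin at the centre of the plate's underside, z up; it starts with its underside 18 mm above the bench
- hole0 (a point): the centre of a screw hole (12 mm, through) at the cover plate's underside, at x 58, y 48 mm in the cover's frame
- hole1 (a point): the centre of a screw hole (12 mm, through) at the cover plate's underside, at x -58, y 48 mm in the cover's frame
- hole2 (a point): the centre of a screw hole (12 mm, through) at the cover plate's underside, at x -58, y -48 mm in the cover's frame
- hole3 (a point): the centre of a screw hole (12 mm, through) at the cover plate's underside, at x 58, y -48 mm in the cover's frame
- ink_tin: bystander: ink tin with a blue label, 64 mm across, 75 mm high; origin at the centre of its underside
- ink_knife: bystander: ink knife (spatula) 180 mm long lying flat, wooden handle; origin under its middle
- screw_tray: bystander: yellow tray of screws 70 x 55 x 24 mm; origin at the centre of its underside
There are look-alikes about, which are no part of the job. Leave any green or pink look-alike of the cover alone.

How it is judged:
By the outcome, as a careful person would: the job done as asked, in the order asked, and still so for the second after the job is handed in, while the arm keeps its last pose, push and grip.
It also fails if it takes over 72 s, if anything falls off the work surface, if the arm or the gripper's body presses on something with over 40 N, if the wrist force passes 120 N, or if a joint passes its speed limit or range.

ROBOT

A 6-joint arm with a two-finger parallel gripper is mounted at the origin on the work surface. World frame = base frame: x ahead of the robot, y to its left, z up, the work surface at z = 0. Lengths are in m, angles in rad, forces in N, time in s.
With the tool pointing down it reaches from about 0.425 to 0.95 m from the base axis. Payload 3.5 kg.
Tool frame: the origin (TCP) lies at the very end of the fingers, on their centre line; the grasp point (between the pads) lies 19 mm behind it; z points along the fingers, y is the line along which they close (so a half turn about z gives the same grasp; the last joint's range is limited). The gripper opens to 85 mm and grips with 20 to 120 N. Pads are 22 mm wide; open, the fingers measure 114 mm over their backs; the gripper's body (76 mm by 85 mm) begins 54 mm behind the grasp point. The pads swing forward as they close: fully open they stand 13 mm farther back than shut.
Start: joints at [1.145, 0.286, 1.577, -0, 1.279, -0.15], TCP at [0.184, 0.649, 0.231] pointing down, gripper open.
Joint ranges: [-2.77, 2.77], [-0.9, 2.22], [0.21, 2.48], [-1.53, 4.67], [0.24, 2.81], [-2.84, 2.84]. Speed limits (rad/s): [2.79, 2.79, 3.14, 3.14, 3.14, 3.14].

INTERFACE

Orientations are given as a unit quaternion [x, y, z, w].
In Python, from plant import ctrl gives the robot as it stands.
- The arm moves only by the tool carry_out, never from a script. Its argument "deltas" is one flat list of numbers, 6 for each row, row after row: the shift along the tool's x, y, z in m, then the turn, a rotation vector about the tool's x, y, z in rad. A call has 1 to 5 rows; each row is the pose to reach, as a shift and turn from the pose commanded when the call began, along the tool's axes at that moment; what a row does not reach only later rows make up. A row lasts 1/8 s, in which the tool goes at most 62.5 mm and 10.7 degrees, less where a joint would pass 70% of its speed; a pose out of reach is approached as far as the arm can. A call with a gripper value outside its range is refused whole. "grip" is the opening in per cent of the stroke, from 0 (shut) to 100 (fully open), set as the call begins (left out, the last holds). The fingers move at their own pace and stop on an object; "grip_force" is the grip in N (left out, the last holds). Time passes only in rows, so rows that repeat a pose let the fingers close. It gives the time, the measured TCP pose, the force, the opening and the grip force at its end, in the units of the state.
- ctrl.get_state(): the state, without advancing time (a new reading comes with each control period).
- ctrl.read_camera(name): name is "scene" or "top" or "wrist"; returns (picture, depth): 400x640x3 uint8, red, green, blue; 400x640 float32, m along the optical axis (not along the pixel's ray), 0 where there is no reading.
- ctrl.camera_model(name): a dict with "intrinsics" (3x3 intrinsics, pixels), "extrinsics" (4x4, takes a point from world to camera coordinates); the wrist camera has in their place "hand_eye" (4x4, takes a point from camera to tool coordinates, whose origin is the TCP and whose axes are the flange's). Camera axes: x right, y down, z forward; pixel columns grow to the right and rows downward; lengths in m; the calibration is good to about 2 mm. A picture is of the moment at which its call begins: read the wrist's pose just before it. camera_model takes no time and is no camera call.
- ctrl.sign_off(): hands the job in; it is judged then, once.
Trained networks look in the newest picture that a camera, given by its name, has taken for a name from the list of things; names that differ only in an ending like _2 or _b are one class to them, and where a whole thing is asked for, a point or a joint stands for the part that bears it (a point fixed in the world has none). Each returns a list of dicts, best first, with "score" (0 to 1); they miss things now and then, are a little off and sometimes report something else, mostly with a low value. They report only what shows in the picture. A call takes as long as a camera call. They do not tell look-alikes from the thing itself.
- ctrl.find_in(camera, query): "uv" ([column, row] in pixels, amid what is visible of it).
The state is a dict: "time": time; "qpos": joint angles; "dq": joint speeds; "joint_efforts": joint torques, N m; "eef_pos": TCP position; "tcp_rot": TCP orientation; "contact_force": force on the tool from outside, world axes, zero at the start; "wrist_torque": the same for the moment, N m; "opening": opening from 0.0 (shut) to 1.0 (fully open); "finger_force": force on a finger pad.
Only numpy, scipy, OpenCV 4.12 (cv2) and the standard library are available. Lean on these libraries where they do the work, as an engineer would, in place of code of your own. Each camera call takes 0.05 s, during which the arm holds its last target. There are 200 camera calls.

## Working session

There is one attempt and no reset: what is moved stays moved. The work goes in short steps, Python scripts to look and compute and a tool call to move; the robot and the scene stay as the last step left them, time stands still between calls to the robot, and variables do not carry over. Pictures are saved under pics/ and viewed, at most 10 in all, crops included, and the job is handed in when it is done.

Besides the shell and the picture viewer there is one more tool, called by a JSON object that holds its "fn" and its "kwargs". carry_out: Moves the arm, as the interface text tells. Its arguments: {"type":"object","properties":{"deltas":{"type":"array"},"grip":{"type":"number"},"grip_force":{"type":"number"}},"required":["deltas"]}

```bash
mkdir -p pics
cat > h.py <<'E'
import numpy as np, cv2
from scipy.spatial.transform import Rotation as R
from plant import ctrl
def cam(n):
    s=ctrl.get_state(); im,d=ctrl.read_camera(n); m=ctrl.camera_model(n); K=np.array(m["intrinsics"])
    if n=="wrist":
        T=np.eye(4);T[:3,:3]=R.from_quat(s["tcp_rot"]).as_matrix();T[:3,3]=s["eef_pos"];T=T@np.array(m["hand_eye"])
    else: T=np.linalg.inv(np.array(m["extrinsics"]))
    return im,d,K,T
def pt(uv,z,K,T):  # depth z -> world
    p=np.linalg.inv(K)@[uv[0],uv[1],1]*z
    return T[:3,:3]@p+T[:3,3]
def plane(uv,h,K,T): # intersect ray with world z=h
    r=T[:3,:3]@(np.linalg.inv(K)@[uv[0],uv[1],1]); o=T[:3,3]
    return o+r*(h-o[2])/r[2]
def cloud(d,K,T):
    v,u=np.mgrid[:d.shape[0],:d.shape[1]]
    P=np.stack([u,v,np.ones_like(u)],-1).reshape(-1,3)@np.linalg.inv(K).T*d.reshape(-1,1)
    return (P@T[:3,:3].T+T[:3,3]).reshape(*d.shape,3)
E
python3 - <<'E'
from h import *
for n in ["top","scene"]:
    im,d,K,T=cam(n); cv2.imwrite(f"pics/{n}.png",im[:,:,::-1]); np.savez(f"{n}.npz",im=im,d=d,K=K,T=T)
    print(n,T[:3,3].round(3),K[0,0])
    for q in ["unit","pedal_pad","cover","case_face","ink_tin","panel"]:
        print(q,[(np.round(r["uv"]).tolist(),round(r["score"],2)) for r in ctrl.find_in(n,q)][:4])
print(ctrl.get_state())
E
```

```text
top [0.41  0.002 1.204] 414.04597098545577
unit [([244.0, 216.0], 0.9)]
pedal_pad [([245.0, 247.0], 0.85)]
cover [([456.0, 292.0], 0.96), ([374.0, 127.0], 0.92), ([404.0, 209.0], 0.83), ([482.0, 202.0], 0.69)]
case_face [([243.0, 216.0], 0.76)]
ink_tin [([326.0, 250.0], 0.9), ([405.0, 210.0], 0.6)]
panel [([385.0, 227.0], 0.86)]
scene [ 0.968 -0.742  0.955] 411.28135942967435
unit [([335.0, 161.0], 0.85)]
pedal_pad [([310.0, 150.0], 0.63)]
cover [([270.0, 270.0], 0.85), ([364.0, 289.0], 0.79), ([168.0, 277.0], 0.65), ([224.0, 350.0], 0.6)]
case_face [([338.0, 162.0], 0.7), ([349.0, 226.0], 0.18)]
ink_tin [([277.0, 194.0], 0.76), ([335.0, 163.0], 0.25)]
panel [([262.0, 284.0], 0.94), ([276.0, 195.0], 0.7)]
{'time': 0.7, 'qpos': array([ 1.14501232e+00,  2.86261621e-01,  1.57666817e+00,  5.93730132e-06,
        1.27862220e+00, -1.50001307e-01]), 'dq': array([ 3.87071596e-05,  1.53996967e-03,  1.01310417e-03, -9.16360897e-04,
       -7.28917806e-04,  3.81494029e-04]), 'joint_efforts': array([-1.25292525e-03, -4.05828130e+01, -2.92859620e+01, -2.32074681e-04,
        5.40130168e-04, -3.89159936e-06]), 'eef_pos': array([0.1837714 , 0.64949672, 0.23136774]), 'tcp_rot': array([1.37455632e-01, 9.90507925e-01, 2.02999232e-05, 3.04631957e-06]), 'contact_force': array([ 0.15385324, -0.53188896, -0.56475389]), 'wrist_torque': array([-0.00860886, -0.04343635, -0.03863253]), 'finger_force': 0.0, 'opening': 0.9994461886639315}
```

View pics/top.png

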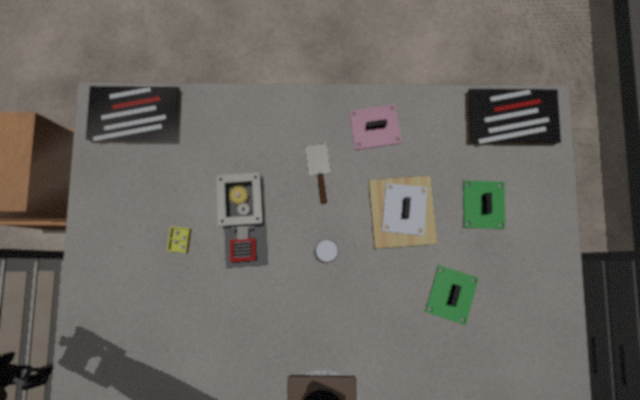

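View pics/scene.png

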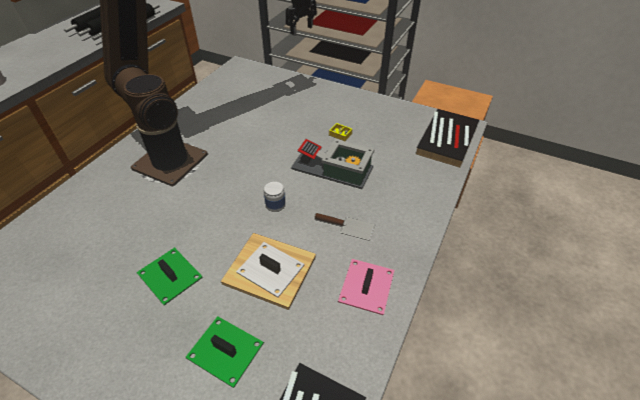

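The top view shows the unit at (243,216), with its pedal toward the robot at (243,250) and the gearcase at (240,199). There are four cover candidates:
- Aluminium plate on plywood at (405,209)
- Green plates at (484,204) and (452,295)
- Pink plate at (376,127)

The one at (405,209) fits: it is bare metal and lies on the plywood panel. I'll check it in an enlarged crop and measure it.

Run:
```python
from h import *
f=np.load("top.npz"); im,d,K,T=[f[k] for k in ("im","d","K","T")]
cv2.imwrite("pics/crop.png",cv2.resize(im[160:260,355:515,::-1],None,fx=5,fy=5,interpolation=cv2.INTER_CUBIC))
C=cloud(d,K,T)
def rect(m,name):
    m=cv2.morphologyEx(m.astype(np.uint8),cv2.MORPH_OPEN,np.ones((2,2)))
    P=C[m>0]; r=cv2.minAreaRect((P[:,:2]*1000).astype(np.float32)); 
    print(name,len(P),np.round(r[0],1),np.round(r[1],1),round(r[2],1),"z",np.median(P[:,2]).round(4))
def box(u0,u1,v0,v1):
    b=np.zeros(d.shape,bool); b[v0:v1,u0:u1]=1; return b
rect(box(205,275,165,272)&(C[...,2]>.072),"rim")
rect(box(205,275,165,272)&(C[...,2]>.004)&(C[...,2]<.03),"base")
mn=im.min(2).astype(int)
hs=cv2.cvtColor(im,cv2.COLOR_RGB2HSV)
rect(box(375,435,180,245)&(hs[...,1]<40)&(hs[...,2]>120),"plate")
rect(box(375,435,180,245)&(hs[...,2]<70),"rib")
rect(box(360,445,170,255)&(C[...,2]>.009)&(C[...,2]<.03),"panel")
rect(box(225,262,228,265)&(hs[...,1]>150)&((hs[...,0]<8)|(hs[...,0]>172)),"pedal")
rect(box(305,345,235,270)&(C[...,2]>.06),"tin")
```

```text
rim 1308 [552.1 137.9] [348.6 181.7] 71.3 z 0.0796
base 1438 [529.1 148.4] [258.8 274.5] 4.2 z 0.0102
plate 1925 [ 539.9 -161.5] [171.  380.7] 14.3 z 0.0234
rib 113 [ 557.6 -232.1] [48.7 19.7] 5.0 z 0.0591
panel 4102 [ 542.  -157.8] [211.  356.6] 8.9 z 0.0198
pedal 184 [438.7 129.6] [ 60.3 254.6] 0.7 z 0.0625
tin 412 [438.6 -16. ] [59.7 62.9] 0.3 z 0.0747
```

View pics/crop.png

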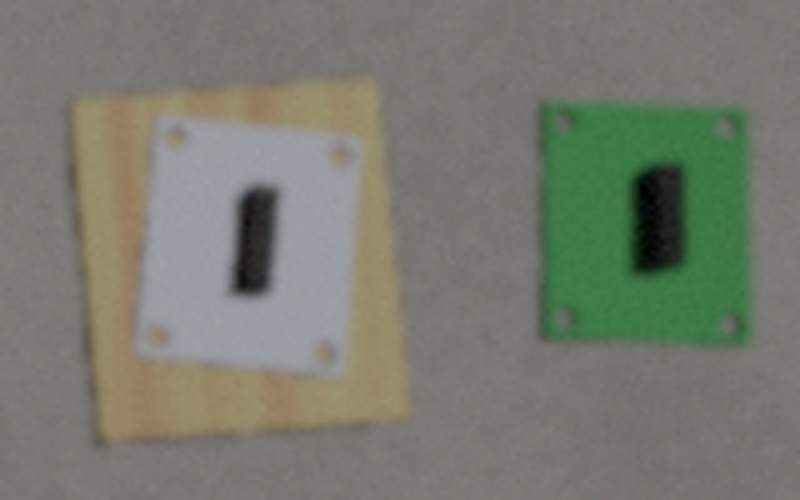

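The crop confirms it: a bare aluminium plate with holes at crop (176,137), (341,153), (325,353) and (158,335), lying on plywood. The neighbour is green. Next I'll compute coarse poses from the rays.

Run:
```python
from h import *
f=np.load("top.npz"); im,d,K,T=[f[k] for k in ("im","d","K","T")]
hp=np.array([plane(np.array(p)/5+[355,160],.021,K,T) for p in [(176,137),(341,153),(325,353),(158,335)]])
print("cover",hp.mean(0).round(4),"x-axis",np.degrees(np.arctan2(*((hp[0]+hp[1]-hp[2]-hp[3])[[1,0]]))).round(1))
C=cloud(d,K,T); b=np.zeros(d.shape,bool); b[165:275,205:275]=1
def rect(m,name):
    n,l,s,_=cv2.connectedComponentsWithStats(m.astype(np.uint8)); k=1+s[1:,4].argmax(); m=(l==k)
    z=np.median(C[m][:,2]); v,u=np.nonzero(m)
    P=np.array([plane(q,z,K,T)[:2] for q in zip(u,v)])*1000
    r=cv2.minAreaRect(P.astype(np.float32)); print(name,len(P),np.round(r[0],1),np.round(r[1],1),round(r[2],1),z.round(4))
rect(b&(abs(C[...,2]-.08)<.006)&(np.indices(d.shape)[0]<228),"rim")
hs=cv2.cvtColor(im,cv2.COLOR_RGB2HSV)
ped=b&(hs[...,1]>150)&((hs[...,0]<8)|(hs[...,0]>172)); print("pedal",np.median(C[ped],0).round(4))
cv2.imwrite("pics/crop2.png",cv2.resize(im[165:275,200:290,::-1],None,fx=5,fy=5,interpolation=cv2.INTER_CUBIC))
s=ctrl.get_state(); M=R.from_quat(s["tcp_rot"]).as_matrix(); print(M.round(3))
print(ctrl.camera_model("wrist"))
```

```text
cover [ 0.5623 -0.2366  0.021 ] x-axis -5.9
rim 1275 [581.2 230.5] [140.7 121. ] 4.3 0.0801
pedal [0.4289 0.211  0.0657]
[[-0.962  0.272  0.   ]
 [ 0.272  0.962  0.   ]
 [-0.     0.    -1.   ]]
{'intrinsics': array([[300.38430309,   0.        , 321.07658976],
       [  0.        , 300.38430309, 198.71118579],
       [  0.        ,   0.        ,   1.        ]]), 'hand_eye': array([[-9.46076437e-04, -9.49590347e-01, -3.13492069e-01,
         7.88879749e-02],
       [ 9.99999486e-01, -7.84476383e-04, -6.41626278e-04,
         1.76133917e-03],
       [ 3.63354995e-04, -3.13492515e-01,  9.49590602e-01,
        -1.42492269e-01],
       [ 0.00000000e+00,  0.00000000e+00,  0.00000000e+00,
         1.00000000e+00]])}
```

View pics/crop2.png

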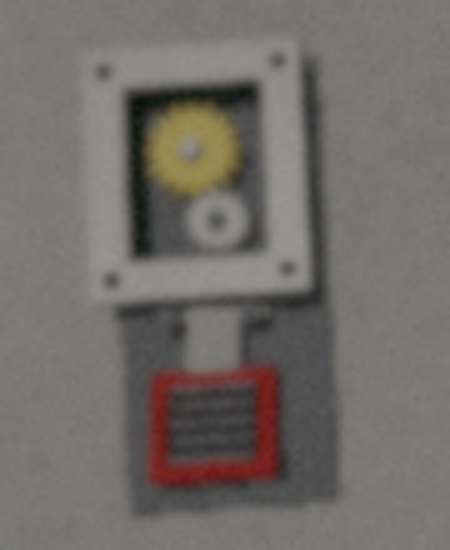

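Crop 2 shows the threads at crop pixels (103,71), (277,60), (288,268) and (112,281), and the pedal tread at about (212,425). The unit's yaw is about +4.3° and the pad is near (0.443, 0.220). I'll move above the pedal with the gripper shut.

{"fn": "carry_out", "kwargs": {"deltas": [-0.0366,-0.0342,0.003,0,0,0,-0.0732,-0.0684,0.006,0,0,0,-0.1098,-0.1026,0.009,0,0,0,-0.1464,-0.1368,0.012,0,0,0,-0.183,-0.171,0.015,0,0,0], "grip": 0}}

```text
time: 1.32
eef_pos: [0.314, 0.4338, 0.2165]
tcp_rot: [0.137, 0.991, 0.0, 0.0]
contact_force: [0.5, 0.2, -0.6]
opening: -0.0
finger_force: 0.0
```

{"fn": "carry_out", "kwargs": {"deltas": [-0.0366,-0.0342,0.003,0,0,-0.07,-0.0732,-0.0684,0.006,0,0,-0.14,-0.1098,-0.1026,0.009,0,0,-0.21,-0.1464,-0.1368,0.012,0,0,-0.28,-0.183,-0.171,0.016,0,0,-0.351]}}

```text
time: 1.95
eef_pos: [0.4437, 0.2193, 0.2008]
tcp_rot: [-0.039, 0.999, 0.0, 0.001]
contact_force: [0.3, 0.6, 0.4]
opening: 0.003
finger_force: 0.0
```

{"fn": "carry_out", "kwargs": {"deltas": [0,0,0,0,0,0,0,0,0,0,0,0]}}

```text
time: 2.2
eef_pos: [0.4427, 0.2209, 0.2004]
tcp_rot: [-0.037, 0.999, 0.0, -0.0]
contact_force: [0.6, -0.0, 0.6]
opening: -0.001
finger_force: 0.0
```

Run:
```python
from h import *
im,d,K,T=cam("wrist"); cv2.imwrite("pics/w1.png",im[:,:,::-1]); np.savez("w1.npz",im=im,d=d,K=K,T=T)
for q in ["pedal_pad","thread0","thread1","thread2","thread3"]:
    for r in ctrl.find_in("wrist",q)[:4]:
        u,v=np.round(r["uv"]).astype(int); print(q,(u,v),round(r["score"],2),pt(r["uv"],d[v,u],K,T).round(4), plane(r["uv"],.08,K,T).round(4))
```

```text
pedal_pad (np.int64(324), np.int64(186)) 0.61 [0.4427 0.2252 0.0645] [0.4383 0.2247 0.08  ]
thread0 (np.int64(320), np.int64(202)) 0.86 [0.4614 0.2222 0.0592] [0.4543 0.2218 0.08  ]
thread1 (np.int64(320), np.int64(202)) 0.86 [0.4614 0.2222 0.0592] [0.4543 0.2218 0.08  ]
thread2 (np.int64(320), np.int64(202)) 0.86 [0.4614 0.2222 0.0592] [0.4543 0.2218 0.08  ]
thread3 (np.int64(320), np.int64(202)) 0.86 [0.4614 0.2222 0.0592] [0.4543 0.2218 0.08  ]
```

View pics/w1.png

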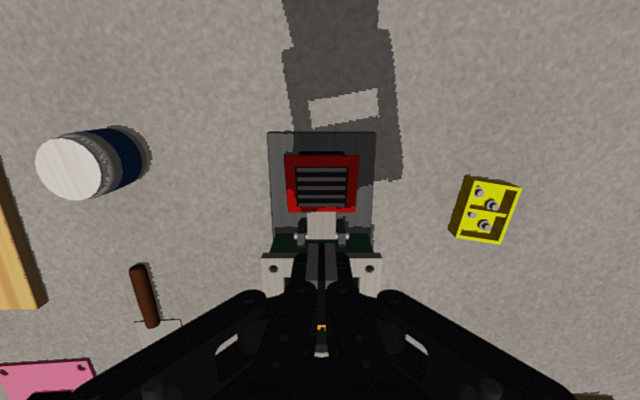

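The wrist view shows the tread centre at (321,184), directly under the shut fingers, and the near threads at (273,268) and (370,268). I'll press now.

{"fn": "carry_out", "kwargs": {"deltas": [0,0,0.045,0,0,0,0,0,0.09,0,0,0,0,0,0.125,0,0,0,0,0,0.13,0,0,0,0,0,0.135,0,0,0]}}

```text
time: 3.12
eef_pos: [0.4437, 0.2213, 0.0663]
tcp_rot: [-0.038, 0.999, 0.0, 0.001]
contact_force: [0.3, -0.4, 0.3]
opening: 0.001
finger_force: 0.0
```

{"fn": "carry_out", "kwargs": {"deltas": [0,0,0.003,0,0,0,0,0,0.006,0,0,0,0,0,0.009,0,0,0,0,0,0.012,0,0,0,0,0,0.014,0,0,0]}}

```text
time: 3.75
eef_pos: [0.4424, 0.221, 0.0518]
tcp_rot: [-0.037, 0.999, 0.0, -0.001]
contact_force: [-5.1, 0.7, 7.0]
opening: 0.004
finger_force: 3.2
```

{"fn": "carry_out", "kwargs": {"deltas": [0,0,0.002,0,0,0,0,0,0.004,0,0,0,0,0,0.006,0,0,0,0,0,0.006,0,0,0]}}

```text
time: 4.25
eef_pos: [0.4417, 0.2209, 0.0459]
tcp_rot: [-0.038, 0.999, 0.0, -0.002]
contact_force: [-6.7, 0.1, 8.5]
opening: 0.002
finger_force: 4.6
```

{"fn": "carry_out", "kwargs": {"deltas": [0,0,0.001,0,0,0,0,0,0.002,0,0,0,0,0,0.003,0,0,0,0,0,0.003,0,0,0]}}

```text
time: 4.75
eef_pos: [0.4417, 0.221, 0.0445]
tcp_rot: [-0.038, 0.999, -0.0, -0.002]
contact_force: [-11.4, -1.3, 19.4]
opening: -0.003
finger_force: 9.9
```

The force jumped to 19 N and the height stalled, so the pedal is at the stop. I'll press 1 mm more to be sure, then lift straight up.

{"fn": "carry_out", "kwargs": {"deltas": [0,0,0.001,0,0,0,0,0,0.001,0,0,0]}}

```text
time: 5.0
eef_pos: [0.4417, 0.221, 0.0444]
tcp_rot: [-0.038, 0.999, -0.0, -0.003]
contact_force: [-12.8, -2.0, 23.6]
opening: -0.004
finger_force: 12.7
```

{"fn": "carry_out", "kwargs": {"deltas": [0,0,-0.01,0,0,0,0,0,-0.03,0,0,0,0,0,-0.08,0,0,0,0,0,-0.13,0,0,0,0,0,-0.19,0,0,0]}}

```text
time: 5.62
eef_pos: [0.4422, 0.2204, 0.2318]
tcp_rot: [-0.038, 0.999, -0.0, -0.0]
contact_force: [0.9, 0.3, 0.3]
opening: -0.003
finger_force: 0.0
```

Run:
```python
from h import *
im,d,K,T=cam("wrist"); C=cloud(d,K,T)
hs=cv2.cvtColor(im,cv2.COLOR_RGB2HSV); v,u=np.indices(d.shape)
m=(hs[...,1]>150)&(hs[...,2]>60)&((hs[...,0]<6)|(hs[...,0]>174))&(d>0)&(abs(C[...,0]-.44)<.06)&(abs(C[...,1]-.221)<.06)
P=C[m]; print(m.sum(),"plane slope",np.linalg.lstsq(np.c_[P[:,:2]-[.4427,.221],np.ones(len(P))],P[:,2],rcond=None)[0].round(3))
s=ctrl.get_state();print(s["time"],s["eef_pos"])
```

```text
1541 plane slope [-0.386  0.008  0.061]
5.675 [0.44681698 0.22179398 0.24233994]
```

The pad is back at about 61 mm, so the pedal has been released. Next I'll shift forward for a closer look at the rim threads.

{"fn": "carry_out", "kwargs": {"deltas": [-0.05,0,0,0,0,0,-0.1,0,0,0,0,0,-0.15,0,0,0,0,0,-0.177,0,0,0,0,0,-0.177,0,0,0,0,0], "grip": 100}}

```text
time: 6.3
eef_pos: [0.6206, 0.2336, 0.23]
tcp_rot: [-0.037, 0.999, -0.0, -0.0]
contact_force: [-0.8, 0.0, -1.3]
opening: 0.999
finger_force: 0.0
```

{"fn": "carry_out", "kwargs": {"deltas": [0,0,0,0,0,0,0,0,0,0,0,0]}}

```text
time: 6.55
eef_pos: [0.6184, 0.2342, 0.2314]
tcp_rot: [-0.038, 0.999, -0.0, -0.0]
contact_force: [-0.3, 0.8, 0.1]
opening: 1.0
finger_force: 0.0
```

```bash
cat > holes.py <<'E'
from h import *
def refine(im,K,T,h,c,yaw,dark=True,save=None):
    """rectify plane z=h (0.5mm/px) in the guessed frame, find dark hole blobs near expected corners"""
    x=np.array([np.cos(yaw),np.sin(yaw)]);y=np.array([-x[1],x[0]])
    a=np.arange(-90,90,.5)/1000; X,Y=np.meshgrid(a,a)
    W=np.stack([c[0]+X*x[0]+Y*y[0],c[1]+X*x[1]+Y*y[1],np.full_like(X,h)],-1)
    p=(W-T[:3,3])@T[:3,:3]; q=p@K.T; q=q[...,:2]/q[...,2:]
    r=cv2.remap(im,q.astype(np.float32),None,cv2.INTER_CUBIC)
    if save: cv2.imwrite(save,r[:,:,::-1])
    g=cv2.GaussianBlur(cv2.cvtColor(r,cv2.COLOR_RGB2HSV)[...,2 if dark else 1],(5,5),0).astype(float)
    if not dark: g=255-g
    out=[]
    for lx,ly in [(58,48),(-58,48),(-58,-48),(58,-48)]:
        i,j=int((ly+90)*2),int((lx+90)*2); s=24; w=g[i-s:i+s+1,j-s:j+s+1]
        b=np.percentile(w,65); m=(w<(b+w.min())/2).astype(np.uint8)
        n,l,st,ce=cv2.connectedComponentsWithStats(m)
        k=min(range(1,n),key=lambda k:np.hypot(*(ce[k]-s))+1000*(st[k,4]<40))
        e=(ce[k]-s)/2+[lx,ly]; out.append(e); print((lx,ly),"area mm2",st[k,4]/4,"off",(e-[lx,ly]).round(2))
    e=np.array(out)/1000; Wp=c[:2]+e@np.array([x,y])
    L=np.array([(58,48),(-58,48),(-58,-48),(58,-48)])/1000
    q=L@[1,1j]; z=Wp@[1,1j]; m=z.mean(); ang=np.angle(np.sum((z-m)*np.conj(q)))
    res=np.abs(z-m-q*np.exp(1j*ang))*1000
    print("centre",np.round([m.real,m.imag],4),"yaw deg",round(np.degrees(ang),2),"resid mm",res.round(2))
    return np.array([m.real,m.imag]),ang
E
python3 - <<'E'
from holes import *
im,d,K,T=cam("wrist"); C=cloud(d,K,T)
m=(abs(C[...,0]-.58)<.075)&(abs(C[...,1]-.23)<.065)&(abs(C[...,2]-.08)<.01); print("rim z",np.median(C[m][:,2]))
c,a=refine(im,K,T,.08,np.array([.581,.2305]),np.radians(4.3))
refine(im,K,T,.08,c,a,save="pics/rim.png")
cv2.imwrite("pics/w2.png",im[:,:,::-1])
print(ctrl.get_state()["eef_pos"],T[:3,3])
E
```

```text
rim z 0.0797715501534868
(58, 48) area mm2 299.0 off [-5.54 -0.93]
(-58, 48) area mm2 49.75 off [1.36 1.61]
(-58, -48) area mm2 58.75 off [1.42 1.77]
(58, -48) area mm2 51.5 off [1.19 1.69]
centre [0.5805 0.2315] yaw deg 4.75 resid mm [5.34 2.37 1.86 1.22]
(58, 48) area mm2 294.5 off [-5.33 -1.4 ]
(-58, 48) area mm2 48.75 off [2.09 1.02]
(-58, -48) area mm2 58.0 off [1.41 1.17]
(58, -48) area mm2 51.5 off [1.19 0.19]
centre [0.5804 0.2317] yaw deg 4.96 resid mm [5.32 2.62 1.8  1.2 ]
[0.61845969 0.23419271 0.23156473] [0.54013299 0.22938816 0.37387943]
```

View pics/rim.png

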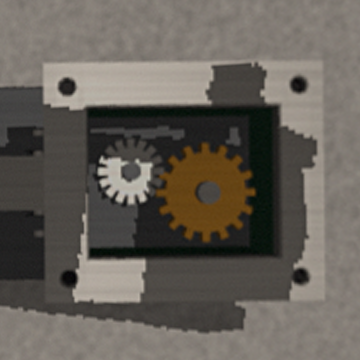

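Three threads are clean, at rim-picture (67,86), (69,277) and (301,276). The fourth, at (299,86), merged with a shadow. All three show the same offset from my guess, which puts the case centre at (0.5822, 0.2323) with yaw 4.3°. I'll go over the cover in the same viewing geometry.

{"fn": "carry_out", "kwargs": {"deltas": [0.0056,-0.047,0,0,0,0,0.0112,-0.094,0,0,0,0,0.0168,-0.141,0,0,0,0,0.0224,-0.188,0,0,0,0,0.028,-0.236,0,0,0,0]}}

```text
time: 7.22
eef_pos: [0.6084, -0.0045, 0.2319]
tcp_rot: [-0.038, 0.999, -0.0, 0.001]
contact_force: [0.7, 0.7, 0.0]
opening: 1.002
finger_force: 0.0
```

{"fn": "carry_out", "kwargs": {"deltas": [0.0056,-0.047,0.01,0,0,0.036,0.0112,-0.094,0.02,0,0,0.072,0.0168,-0.141,0.03,0,0,0.108,0.0224,-0.188,0.04,0,0,0.144,0.028,-0.236,0.047,0,0,0.178]}}

```text
time: 7.85
eef_pos: [0.5983, -0.2418, 0.1843]
tcp_rot: [0.052, 0.999, -0.0, 0.0]
contact_force: [-0.2, -0.1, 0.5]
opening: 1.001
finger_force: 0.0
```

{"fn": "carry_out", "kwargs": {"deltas": [0,0,0,0,0,0,0,0,0,0,0,0]}}

```text
time: 8.1
eef_pos: [0.5987, -0.2402, 0.1846]
tcp_rot: [0.051, 0.999, 0.0, 0.0]
contact_force: [-1.1, -0.8, -0.4]
opening: 1.003
finger_force: 0.0
```

Run:
```python
from holes import *
im,d,K,T=cam("wrist"); C=cloud(d,K,T)
m=(abs(C[...,0]-.562)<.05)&(abs(C[...,1]+.237)<.05)&(abs(C[...,2]-.024)<.008); print("plate z",np.median(C[m][:,2]))
c,a=refine(im,K,T,.024,np.array([.5623,-.2366]),np.radians(-5.9),dark=False)
refine(im,K,T,.024,c,a,dark=False,save="pics/cov.png")
s=ctrl.get_state(); M=R.from_quat(s["tcp_rot"]).as_matrix(); print(s["time"],s["eef_pos"],np.degrees(np.arctan2(M[1,0],M[0,0])))
print("to grasp in tool axes",(M.T@(np.r_[c,.042]-s["eef_pos"])).round(4))
```

```text
plate z 0.023868767191285556
(58, 48) area mm2 90.5 off [0.67 2.21]
(-58, 48) area mm2 99.0 off [1.9  2.29]
(-58, -48) area mm2 101.5 off [1.9  3.19]
(58, -48) area mm2 89.75 off [0.9  3.06]
centre [ 0.5639 -0.2341] yaw deg -5.9 resid mm [0.83 0.69 0.75 0.58]
(58, 48) area mm2 91.75 off [-0.62 -0.49]
(-58, 48) area mm2 99.0 off [ 0.54 -0.39]
(-58, -48) area mm2 101.0 off [0.47 0.44]
(58, -48) area mm2 91.0 off [-0.49  0.34]
centre [ 0.5639 -0.2341] yaw deg -5.92 resid mm [0.76 0.67 0.68 0.59]
8.15 [ 0.59895223 -0.2397142   0.18475996] 174.16938294238483
to grasp in tool axes [0.0355 0.002  0.1427]
```

View pics/cov.png

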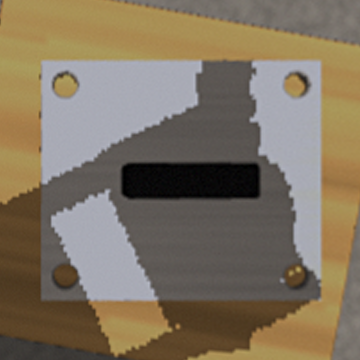

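The rectified view shows the plate's four holes at (65,85), (296,85), (65,276) and (296,276), with the rib centred between them at (190,180). The plate is aluminium on plywood. I'll descend with the TCP over the rib centre, TCP height 30 mm, and grip.

{"fn": "carry_out", "kwargs": {"deltas": [0.0175,0.001,0.03,0,0,0,0.035,0.002,0.06,0,0,0,0.035,0.002,0.1,0,0,0,0.035,0.002,0.135,0,0,0,0.035,0.002,0.1547,0,0,0]}}

```text
time: 8.78
eef_pos: [0.5638, -0.2332, 0.0281]
tcp_rot: [0.05, 0.999, 0.001, -0.001]
contact_force: [-0.1, 0.2, 0.4]
opening: 1.001
finger_force: 0.0
```

{"fn": "carry_out", "kwargs": {"deltas": [0,0,0,0,0,0,0,0,0,0,0,0,0,0,0,0,0,0,0,0,0,0,0,0,0,0,0,0,0,0], "grip": 0, "grip_force": 80}}

```text
time: 9.4
eef_pos: [0.5653, -0.2357, 0.0313]
tcp_rot: [0.052, 0.999, -0.0, 0.001]
contact_force: [-0.9, 1.4, 5.7]
opening: 0.173
finger_force: 80.9
```

{"fn": "carry_out", "kwargs": {"deltas": [0,0,0,0,0,0,0,0,0,0,0,0]}}

```text
time: 9.65
eef_pos: [0.5653, -0.2357, 0.0313]
tcp_rot: [0.052, 0.999, -0.0, 0.001]
contact_force: [-1.7, 1.4, 5.7]
opening: 0.174
finger_force: 80.9
```

{"fn": "carry_out", "kwargs": {"deltas": [0,0,-0.01,0,0,0,0,0,-0.03,0,0,0,0,0,-0.06,0,0,0,0,0,-0.1,0,0,0,0,0,-0.14,0,0,0]}}

```text
time: 10.28
eef_pos: [0.5637, -0.235, 0.171]
tcp_rot: [0.051, 0.999, 0.0, -0.0]
contact_force: [-0.0, -0.4, -3.3]
opening: 0.174
finger_force: 79.4
```

{"fn": "carry_out", "kwargs": {"deltas": [0,0,0,0,0,0,0,0,0,0,0,0,0,0,0,0,0,0]}}

```text
time: 10.65
eef_pos: [0.5627, -0.2343, 0.1665]
tcp_rot: [0.051, 0.999, 0.001, -0.002]
contact_force: [-0.5, 0.4, -4.3]
opening: 0.171
finger_force: 79.5
```

```bash
cat > lev.py <<'E'
from h import *
def look(n="wrist"):
    s=ctrl.get_state(); im,d,K,T=cam(n); C=cloud(d,K,T); p=s["eef_pos"]; M=R.from_quat(s["tcp_rot"]).as_matrix()
    L=(C-p)@M  # tool frame
    m=(d>0)&(abs(L[...,2]+.007)<.012)&(abs(L[...,0])<.085)&(abs(L[...,1])<.075)&(np.hypot(L[...,0],L[...,1])>.03)
    P=C[m]; k=np.ones(len(P),bool)
    for _ in range(3):
        a=np.linalg.lstsq(np.c_[P[k,:2]-p[:2],np.ones(k.sum())],P[k,2],rcond=None)[0]
        r=P[:,2]-np.c_[P[:,:2]-p[:2],np.ones(len(P))]@a; k=abs(r)<.0015
    print(n,"plate top z at tcp",a[2].round(4),"slope",a[:2].round(4),k.sum())
    print("tcp",p.round(4),"toolz",M[:,2].round(4),"yaw x",np.degrees(np.arctan2(M[1,0],M[0,0])).round(2),"t",s["time"],"F",s["contact_force"].round(1),"tq",s["wrist_torque"].round(2))
    return im,d,K,T,a,M,p
E
python3 - <<'E'
from lev import *
im,*_=look(); cv2.imwrite("pics/w3.png",im[:,:,::-1])
E
```

```text
wrist plate top z at tcp 0.1952 slope [ 0.6597 -0.0418] 79
tcp [ 0.5627 -0.2343  0.1665] toolz [-0.0046  0.0029 -1.    ] yaw x 174.1 t 10.65 F [-0.5  0.4 -4.3] tq [ 0.01 -0.03  0.02]
```

View pics/w3.png

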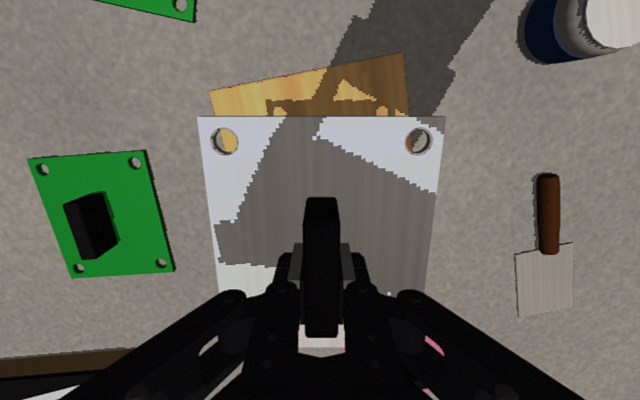

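The cover is held, with its near holes at (223,140) and (417,140). I'll fix the sign in the level fit and measure the hole offsets in the tool frame.

```bash
sed -i 's/L\[...,2\]+.007/L[...,2]-.007/' lev.py
cat > off.py <<'E'
from lev import *
def off(a,im,d,K,T,M,p,guess=((223,140),(417,140))):
    n=np.r_[-a[:2],1]; n/=np.linalg.norm(n); o=np.r_[p[:2],a[2]]
    Q=[]
    for u,v in guess:
        # rim of the hole: ellipse on the plate-level depth discontinuity
        C=cloud(d,K,T); h=(C-o)@n; w=(abs(h)>.0025)[v-22:v+23,u-22:u+23].astype(np.uint8)
        nn,l,st,ce=cv2.connectedComponentsWithStats(w); k=1+st[1:,4].argmax()
        uv=ce[k]+[u-22,v-22]; r=T[:3,:3]@np.linalg.inv(K)@np.r_[uv,1]; c=T[:3,3]
        W=c+r*((o-c)@n)/(r@n); Q.append((W-p)@M); print("hole px",uv.round(1),st[k,4],"tool",(Q[-1]*1000).round(1))
    Q=np.array(Q); e=Q[1]-Q[0]; ang=np.arctan2(e[0],-e[1]) if e[1]<0 else np.arctan2(-e[0],e[1])
    print("spacing",np.linalg.norm(e).round(4),"cover yaw in tool (about tool z) deg",np.degrees(ang).round(2)," mid",(Q.mean(0)*1000).round(2))
E
python3 - <<'E'
from off import *
im,d,K,T,a,M,p=look(); off(a,im,d,K,T,M,p)
E
```

```text
wrist plate top z at tcp 0.1593 slope [-0.006   0.0028] 30313
tcp [ 0.563  -0.2344  0.1667] toolz [-0.0042  0.0027 -1.    ] yaw x 174.11 t 10.7 F [ 0.1 -0.3 -5.3] tq [-0.04 -0.04  0.02]
hole px [225.3 140.4] 428 tool [ 59.5 -45.9   7.3]
hole px [417.6 140.4] 431 tool [59.5 49.   7.3]
spacing 0.0949 cover yaw in tool (about tool z) deg 0.03  mid [59.48  1.57  7.27]
```

The cover's yaw in the tool is about 0, and the seen centre offset of (1.5, 1.6) mm agrees with the hand-eye bias. So the TCP target is (0.5837, 0.2308). I'll carry it over at height.

{"fn": "carry_out", "kwargs": {"deltas": [0.0015,0.026,0,0,0,0,0.004,0.07,0,0,0,0,0.0068,0.116,0,0,0,0,0.0098,0.168,0,0,0,0,0.0128,0.22,0,0,0,0]}}

```text
time: 11.38
eef_pos: [0.5737, -0.0135, 0.1686]
tcp_rot: [0.052, 0.999, 0.0, -0.001]
contact_force: [1.3, -0.4, -3.9]
opening: 0.171
finger_force: 79.5
```

{"fn": "carry_out", "kwargs": {"deltas": [0.003,0.052,0,0,0,-0.036,0.006,0.104,0,0,0,-0.072,0.009,0.156,0,0,0,-0.108,0.012,0.208,0,0,0,-0.144,0.0144,0.2448,0,0,0,-0.178]}}

```text
time: 12.0
eef_pos: [0.5843, 0.2321, 0.1684]
tcp_rot: [-0.039, 0.999, -0.0, -0.001]
contact_force: [0.2, -0.1, -4.6]
opening: 0.17
finger_force: 79.5
```

{"fn": "carry_out", "kwargs": {"deltas": [0,0,0,0,0,0,0,0,0,0,0,0,0,0,0,0,0,0,0,0,0,0,0,0]}}

```text
time: 12.5
eef_pos: [0.5851, 0.2288, 0.1695]
tcp_rot: [-0.037, 0.999, -0.0, -0.0]
contact_force: [0.6, 0.5, -3.7]
opening: 0.17
finger_force: 79.6
```

Run:
```python
from off import *
im,d,K,T,a,M,p=look(); print("to go, tool mm",((np.r_[.5837,.2308,.1133]-p)@M*1000).round(1))
n=np.r_[-a[:2],1]; print("level turn in tool axes",(M.T@np.cross(n,[0,0,1])).round(4),"yaw turn",np.radians(184.3-360-np.degrees(np.arctan2(M[1,0],M[0,0]))).round(4))
```

```text
wrist plate top z at tcp 0.1621 slope [-0.002  -0.0002] 30285
tcp [0.5851 0.2288 0.1695] toolz [-2.e-04 -2.e-04 -1.e+00] yaw x -175.78 t 12.5 F [ 0.6  0.5 -3.7] tq [-0.   -0.1   0.03]
to go, tool mm [ 1.2  2.1 56.2]
level turn in tool axes [-0.0001 -0.002   0.    ] yaw turn 0.0014
```

{"fn": "carry_out", "kwargs": {"deltas": [0.0005,0.001,0.012,0,0,0,0.0012,0.0021,0.028,0,0,0,0.0012,0.0021,0.042,0,0,0,0.0012,0.0021,0.052,0,0,0,0.0012,0.0021,0.056,0,0,0]}}

```text
time: 13.18
eef_pos: [0.583, 0.2318, 0.1122]
tcp_rot: [-0.038, 0.999, -0.0, -0.001]
contact_force: [-0.4, 0.6, -4.6]
opening: 0.178
finger_force: 79.6
```

{"fn": "carry_out", "kwargs": {"deltas": [0,0,0,0,0,0,0,0,0,0,0,0,0,0,0,0,0,0,0,0,0,0,0,0]}}

```text
time: 13.68
eef_pos: [0.5838, 0.2319, 0.1141]
tcp_rot: [-0.038, 0.999, 0.0, 0.0]
contact_force: [0.8, -0.2, -4.7]
opening: 0.17
finger_force: 79.6
```

Run:
```python
from off import *
im,d,K,T,a,M,p=look(); print("to go, tool mm",((np.r_[.5837,.2308,.1133]-p)@M*1000).round(1))
n=np.r_[-a[:2],1]; print("level turn",(M.T@np.cross(n,[0,0,1])).round(4)); off(a,im,d,K,T,M,p)
A=cv2.resize(im[100:190,185:455,::-1],None,fx=2.9,fy=2.9,interpolation=cv2.INTER_CUBIC)
t,dt,Kt,Tt=cam("top"); B=cv2.resize(t[165:265,195:305,::-1],None,fx=3,fy=3,interpolation=cv2.INTER_CUBIC)
B=cv2.copyMakeBorder(B,0,0,0,A.shape[1]-B.shape[1],cv2.BORDER_CONSTANT); cv2.imwrite("pics/fin.png",np.vstack([A,B])); print(A.shape,B.shape)
# top camera: plate pose at its top face height
v,u=np.indices(dt.shape); C=cloud(dt,Kt,Tt)
m=(abs(C[...,2]-a[2])<.006)&(abs(C[...,0]-.58)<.1)&(abs(C[...,1]-.23)<.1)
P=np.array([plane(q,a[2],Kt,Tt)[:2]*1000 for q in zip(u[m],v[m])]); print("top",cv2.minAreaRect(P.astype(np.float32)))
```

```text
wrist plate top z at tcp 0.1067 slope [-0.0009 -0.0001] 30256
tcp [0.5838 0.2319 0.1141] toolz [ 7.e-04  1.e-04 -1.e+00] yaw x -175.69 t 13.675 F [ 0.8 -0.2 -4.7] tq [-0.01  0.01  0.04]
to go, tool mm [ 0.2 -1.1  0.8]
level turn [-0.0001 -0.0009 -0.    ]
hole px [225.4 140.5] 431 tool [ 59.3 -46.2   7.3]
hole px [417.6 140.4] 433 tool [59.2 48.6  7.3]
spacing 0.0949 cover yaw in tool (about tool z) deg 0.04  mid [59.22  1.22  7.3 ]
(261, 783, 3) (300, 783, 3)
top ((584.7883911132812, 192.9626922607422), (140.51390075683594, 44.153926849365234), 4.162851333618164)
```

View pics/fin.png

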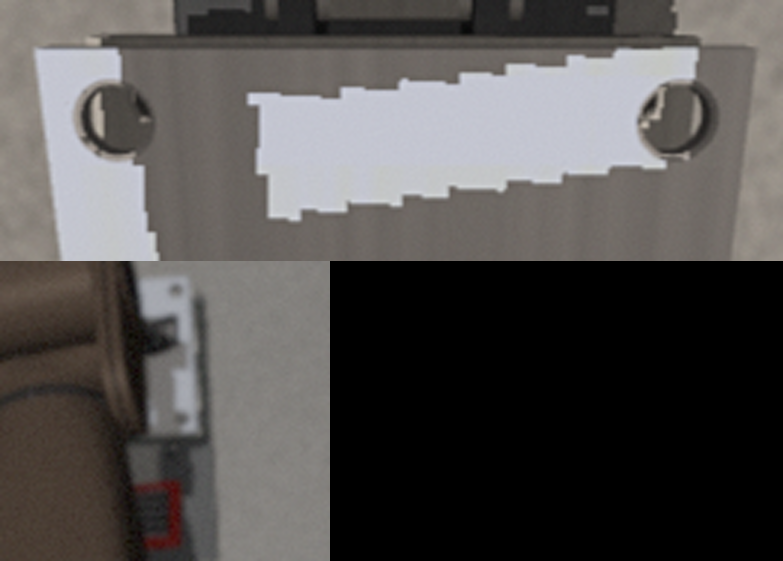

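The held plate is level within 1 mrad, 20.7 mm above the rim, and yawed 4.3°. Through its holes at (115,118) and (677,118) the rim and thread edges appear symmetrically. The top camera also places the plate centre within about 1 mm of the rim centre. I'll trim by less than 1 mm and check once more.

{"fn": "carry_out", "kwargs": {"deltas": [0.0003,-0.0008,0.0007,0,-0.0008,0,0.0003,-0.0008,0.0007,0,-0.0008,0,0.0003,-0.0008,0.0007,0,-0.0008,0,0.0003,-0.0008,0.0007,0,-0.0008,0,0.0003,-0.0008,0.0007,0,-0.0008,0]}}

```text
time: 14.4
eef_pos: [0.5834, 0.2311, 0.1129]
tcp_rot: [-0.038, 0.999, 0.0, 0.0]
contact_force: [0.4, 0.1, -4.9]
opening: 0.169
finger_force: 79.6
```

{"fn": "carry_out", "kwargs": {"deltas": [0,0,0,0,0,0,0,0,0,0,0,0,0,0,0,0,0,0,0,0,0,0,0,0]}}

```text
time: 14.9
eef_pos: [0.5834, 0.2311, 0.1129]
tcp_rot: [-0.038, 0.999, 0.0, 0.0]
contact_force: [-0.1, -0.6, -4.3]
opening: 0.169
finger_force: 79.6
```

Run:
```python
from off import *
im,d,K,T,a,M,p=look(); print("to go, tool mm",((np.r_[.5837,.2308,.1133]-p)@M*1000).round(1)); print(abs(ctrl.get_state()["dq"]).max())
```

```text
wrist plate top z at tcp 0.1055 slope [-0.001  -0.0002] 30298
tcp [0.5834 0.2311 0.1129] toolz [ 8.e-04  1.e-04 -1.e+00] yaw x -175.7 t 14.9 F [-0.1 -0.6 -4.3] tq [0.02 0.02 0.01]
to go, tool mm [-0.3 -0.3 -0.4]
0.002151918178647245
```

The plate is on target, level and still, with the underside about 19.5–20 mm above the rim. I'm handing it in.

```bash
python3 -c "
from plant import ctrl
print(ctrl.sign_off())"
```

```text
the job is handed in; nothing more can be done
None
```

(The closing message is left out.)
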